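# Turn the box lid over on the sanding stand

## Task

One face of the thin dark wooden lid has been sanded: turn the lid over so that it lies other face up, flat and wholly on the cork pad at the back of the sanding stand, no edge sticking out past the pad. It is too wide to pinch, so first draw it flat over the stand's front edge, towards the robot, by about 30 mm; then get under the overhanging edge, tip the lid up against the step and over onto the cork, and push it fully home on the pad. Do not let the lid fall off the stand, and leave everything else where it is.

Things in the scene. Friction and masses are not known exactly. Their poses are not given: they have to be found in the camera images.
- stand: Plywood sanding stand, fixed. Origin on the bench (z = 0) under the middle of its front edge, which faces the robot; x runs back across the stand, y left along the edge, z up. Two flat levels, each 360 mm wide (y -180 to 180): lower level 100 mm above the bench, x 0 to 140 mm; then a 10 mm step up to the cork pad, 110 mm above the bench, x 140 to 290 mm. Open space before the front edge.
- step_foot (a point): Foot of the stand's upright 10 mm step, middle of its width: 140 mm behind the front edge, 100 mm above the bench; same axes as the stand.
- pad_middle (a point): Middle of the cork pad's top, 110 mm above the bench; the pad reaches 75 mm each way in x and 180 mm each way in y; same axes as the stand.
- lid_centre (a point): Centre of the loose lid: thin dark wooden plate, 90 mm along its x, 120 mm along its y, 6 mm thick, 40 to 85 g; too wide to pinch. At the start flat on the stand's lower level, z up, x within 0.1 rad of the stand's x, its back edge 25 to 48 mm short of the step (room for fingertips between). Its z points down once turned over. Two shallow hinge recesses mark the face first underneath.
- lid_corner0 (a point): Corner of the lid at x = -45, y = +60 mm of the lid's own axes, half-way through its thickness; at the start on the lid's front edge, nearest the robot
- lid_corner1 (a point): Corner of the lid at x = -45, y = -60 mm of the lid's own axes, half-way through its thickness; at the start on the lid's front edge, nearest the robot
- lid_corner2 (a point): Corner of the lid at x = +45, y = +60 mm of the lid's own axes, half-way through its thickness; at the start on the lid's back edge, nearest the step
- lid_corner3 (a point): Corner of the lid at x = +45, y = -60 mm of the lid's own axes, half-way through its thickness; at the start on the lid's back edge, nearest the step
- sander: Bystander: cork sanding block 90 x 36 x 22, lying on the stand's lower front level by its left end. Origin under its middle.
- offcut: Bystander: wooden offcut 60 x 35 x 20, lying on the stand's lower front level by its right end. Origin under its middle.
- glue: Bystander: white glue bottle, 60 across and 170 tall, upright on the bench. Origin under its middle.
- mallet: Bystander: hammer with a wooden handle, lying on the bench. Origin on its underside, about the middle of its length.
- driver: Bystander: screwdriver with a black handle, lying on the bench. Origin on its underside, about the middle of its length.
- tape: Bystander: closed tape measure 70 x 40 x 65 on the bench. Origin under its middle.
- case: Bystander: open dark wooden case 130 x 100 x 70 on the bench, to which the lid belongs. Origin under its middle.
- batten: Bystander: wooden batten 300 x 50 x 16 lying on the bench. Origin under its middle.
Things that resemble listed ones, but are neither listed nor needed, are in the scene too. Of the things like the part that bears lid_centre, leave any that is blue or green; of the rest the smaller one is meant.

How it is judged:
On the way, in this order (a step that is already met when the one before it is completed fails the run):
1. the lid, flat on the lower level, has its whole front edge at least 10 mm out over the stand's front edge (x of each of lid_corner0, lid_corner1 in the frame of stand below -0.01 m and angle between lid_centre's own z axis and vertical below 0.08 rad and z of lid_centre in the frame of stand above 0.1 m), for 0.2 s.
2. the lid lies turned over, its centre over the cork pad (angle between lid_centre's own z axis and vertical above 2.9 rad and x of lid_centre in the frame of stand above 0.14 m and z of lid_centre in the frame of stand above 0.106 m), for 0.2 s.
At the end, for the whole second after the job is handed in: The lid lies at rest, turned over (its z within 0.07 rad of straight down), flat on the cork pad (its centre 109 to 117 mm above the stand's foot), with all four corners over the pad to within 2 mm (angle between lid_centre's own z axis and vertical above 3.07 rad and z of lid_centre in the frame of stand between 0.109 and 0.117 m and linear speed of lid below 0.01 m/s and angular speed of lid below 0.1 rad/s and x of lid_corner0 in the frame of stand between 0.138 and 0.292 m and y of lid_corner0 in the frame of stand between -0.182 and 0.182 m and x of lid_corner1 in the frame of stand between 0.138 and 0.292 m and y of lid_corner1 in the frame of stand between -0.182 and 0.182 m and x of lid_corner2 in the frame of stand between 0.138 and 0.292 m and y of lid_corner2 in the frame of stand between -0.182 and 0.182 m and x of lid_corner3 in the frame of stand between 0.138 and 0.292 m and y of lid_corner3 in the frame of stand between -0.182 and 0.182 m); the robot touches nothing.
It fails at once if the lid falls off the stand (its centre more than 20 mm below the lower level) (z of lid_centre in the frame of stand below 0.08 m).
It fails at once if a bystander is moved more than 30 mm (distance of any of sander, offcut, glue, mallet, driver, tape, case, batten from where it was at the start of the episode above 0.03 m).
It also fails if it takes over 69 s, if anything falls off the work surface, if the arm or the gripper's body presses on something with over 40 N, if the wrist force passes 120 N, or if a joint passes its speed limit or range.

## Robot

A 6-joint arm with a two-finger parallel gripper is mounted at the origin on the work surface. World frame = base frame: x ahead of the robot, y to its left, z up, the work surface at z = 0. Lengths are in m, angles in rad, forces in N, time in s.
With the tool pointing down it reaches from about 0.25 to 0.775 m from the base axis. Payload 4 kg.
Tool frame: the origin (TCP) lies between the finger pads; the fingertips stand 25 mm ahead of it and the grasp point (between the pads) lies 6 mm ahead of it (robot.tip_reach is the z of the fingertips in the tool frame, in m); z points along the fingers, y is the line along which they close (so a half turn about z gives the same grasp; the last joint's range is limited). The gripper opens to 94 mm and grips with 3 to 60 N. Pads are 16 mm wide; open, the fingers measure 119 mm over their backs; the gripper's body (75 mm by 177 mm) begins 78 mm behind the grasp point.
Start: joints at [-1.279, 0.087, 1.371, -0, 1.684, -0.103], TCP at [0.212, -0.508, 0.199] pointing down, gripper open.
Joint ranges: [-3.1, 3.1], [-0.76, 2.03], [0.27, 2.55], [-1.08, 4.22], [0.17, 2.65], [-2.57, 2.57]. Speed limits (rad/s): [2.79, 2.79, 3.14, 3.14, 3.14, 3.14].

## Interface

Orientations are given as [roll, pitch, yaw] about the fixed x, y, z axes, in that order (R = Rz(yaw) Ry(pitch) Rx(roll)).
In Python, from bench import robot gives the robot as it stands. The module is installed in compiled form; this text tells all that it offers.
- The arm moves only by the shell command python3 -m handwheel 'ROWS'. ROWS is JSON, a list of rows, each a list of 3 entries, a list of its own where there are three numbers: the turn, a rotation vector about the world's x, y, z in units of 90 degrees (1.0 is 90 degrees), then the shift along the world's x, y, z in units of 0.05 m (1.0 is 0.05 m), then the closure, from 0 (fully open) to 1 (shut). A call has 1 to 5 rows; each row shifts and turns the commanded pose from where the row before left it; what a row does not reach is not made up. A row lasts 1/10 s, in which the tool goes at most 50 mm and 8.59 degrees, less where a joint would pass 70% of its speed; a pose out of reach is approached as far as the arm can. A call with a number of a shift or a turn outside -1 to 1 is refused whole. A call with a gripper value outside its range is refused whole. The fingers move at their own pace and stop on an object; the grip force is fixed at half the most. Time passes only in rows, so rows that do not move let the fingers close. It gives the time, the measured TCP pose, the force, the opening and the grip force at its end, in the units of the state.
- robot.get_obs(): the state, without advancing time (a new reading comes with each control period).
- robot.snapshot(name): name is "scene" or "side" or "wrist"; returns (picture, depth): 480x640x3 uint8, red, green, blue; 480x640 float32, m along the optical axis (not along the pixel's ray), 0 where there is no reading.
- robot.calibration(name): a dict with "mtx" (3x3 intrinsics, pixels), "D" ([k1, k2, p1, p2, k3] as OpenCV has them; the pictures are not rectified), "extrinsics" (4x4, takes a point from camera to world coordinates); the wrist camera has in their place "hand_eye" (4x4, takes a point from camera to tool coordinates, whose origin is the TCP and whose axes are the flange's). Camera axes: x right, y down, z forward; pixel columns grow to the right and rows downward; lengths in m; the calibration is good to about 2 mm. A picture is of the moment at which its call begins: read the wrist's pose just before it. calibration takes no time and is no camera call.
- robot.close_job(): hands the job in; it is judged then, once.
Trained networks look in the newest picture that a camera, given by its name, has taken for a name from the list of things; names that differ only in an ending like _2 or _b are one class to them, and where a whole thing is asked for, a point or a joint stands for the part that bears it (a point fixed in the world has none). Each returns a list of dicts, best first, with "p" (0 to 1); they miss things now and then, are a little off and sometimes report something else, mostly with a low value. They report only what shows in the picture. A call takes as long as a camera call. They do not tell look-alikes from the thing itself.
- robot.boxes_of(query, camera): "bbox" ([left, top, right, bottom] in pixels, round what is visible of it).
The state is a dict: "time": time; "joint_positions": joint angles; "qvel": joint speeds; "joint_torque": joint torques, N m; "tool_pos": TCP position; "ee_rot": TCP orientation; "wrist_force": force on the tool from outside, world axes, zero at the start; "wrist_torque": the same for the moment, N m; "width": finger opening in m; "finger_force": force on a finger pad.
Only numpy, scipy, OpenCV 4.12 (cv2) and the standard library are available. Lean on these libraries where they do the work, as an engineer would, in place of code of your own. Each camera call takes 0.05 s, during which the arm holds its last target. There are 200 camera calls.

## Working session

There is one attempt and no reset: what is moved stays moved. The work goes in short steps, Python scripts to look and compute and a shell command to move; the robot and the scene stay as the last step left them, time stands still between calls to the robot, and variables do not carry over. Pictures are saved under pics/ and viewed, at most 10 in all, crops included, and the job is handed in when it is done.

```bash
mkdir -p pics; cat > h.py <<'E'
from bench import robot
import numpy as np, cv2
def shot(n):
    p,d=robot.snapshot(n); return p,d
def save(p,name): cv2.imwrite('pics/'+name,cv2.cvtColor(p,cv2.COLOR_RGB2BGR))
def world(n,uv,d=None,z=None):
    c=robot.calibration(n); uv=np.array(uv,float).reshape(-1,1,2)
    r=cv2.undistortPoints(uv,np.array(c['mtx']),np.array(c['D'])).reshape(-1,2)
    r=np.c_[r,np.ones(len(r))]
    T=np.array(c['extrinsics']) if 'extrinsics' in c else tool()@np.array(c['hand_eye'])
    if z is None: P=r*np.array(d).reshape(-1,1); return P@T[:3,:3].T+T[:3,3]
    w=r@T[:3,:3].T; s=(z-T[2,3])/w[:,2]; return T[:3,3]+w*s[:,None]
def tool():
    from scipy.spatial.transform import Rotation as R
    o=robot.get_obs(); T=np.eye(4); T[:3,:3]=R.from_euler('xyz',o['ee_rot']).as_matrix(); T[:3,3]=o['tool_pos']; return T
E
python3 - <<'E'
from h import *
ims=[]
for n in ('scene','side'):
    p,d=shot(n); save(p,n+'0.png'); np.save(n+'0.npy',d)
    for q in ('lid_centre','stand','sander','offcut','case'):
        print(n,q,[( [int(v) for v in b['bbox']],round(b['p'],2)) for b in robot.boxes_of(q,n)][:4])
print(robot.get_obs())
E
```

```text
scene lid_centre [([297, 241, 357, 296], 0.89), ([414, 210, 466, 265], 0.88), ([254, 194, 321, 261], 0.56)]
scene stand [([238, 225, 449, 413], 0.77)]
scene sander [([347, 218, 387, 250], 0.88)]
scene offcut []
scene case [([441, 151, 512, 218], 0.6)]
side lid_centre [([177, 273, 244, 320], 0.92), ([266, 292, 314, 342], 0.77), ([291, 188, 348, 228], 0.74), ([335, 244, 426, 317], 0.59)]
side stand [([206, 139, 383, 280], 0.69)]
side sander [([268, 218, 310, 245], 0.7)]
side offcut [([350, 162, 376, 181], 0.72), ([209, 136, 382, 282], 0.53)]
side case [([115, 311, 205, 390], 0.95)]
{'time': 0.6, 'joint_positions': array([-1.27913115e+00,  8.71422560e-02,  1.37069614e+00,  3.59715522e-05,
        1.68358797e+00, -1.03118188e-01]), 'qvel': array([-0.0002343 ,  0.00051288, -0.00105013, -0.00129946, -0.00132429,
        0.00256502]), 'joint_torque': array([-1.68918746e-05, -3.39780235e+01, -3.02416062e+01,  7.18241581e-02,
        2.37027649e-02, -1.63523902e-05]), 'tool_pos': array([ 0.21153967, -0.50771727,  0.19903943]), 'ee_rot': array([ 3.14142358e+00, -1.84363672e-05,  3.94787420e-01]), 'wrist_force': array([ 0.44184314,  0.59682471, -0.82689358]), 'wrist_torque': array([-0.01910962, -0.00167862,  0.02546309]), 'finger_force': 0.0, 'width': 0.09404918365317498}
```

View pics/scene0.png

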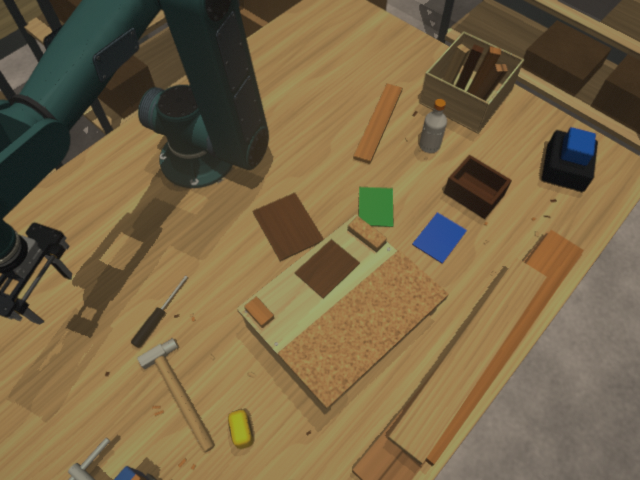

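View pics/side0.png

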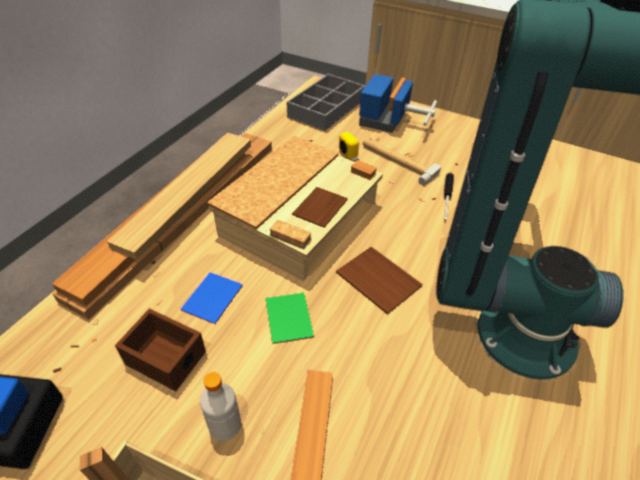

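Candidates for the lid, in scene pixels: brown plate on the stand (328,268), larger brown plate on the bench (288,226), blue plate (440,238) and green plate (377,205). I rule out blue and green. The smaller brown one, on the stand, is meant. Next I measure it and check it in a crop.

```bash
python3 - <<'E'
from h import *
ims=[]
for n,lb,c in (('scene',(290,235,365,302),1),('side',(285,183,354,232),1)):
    p=cv2.cvtColor(cv2.imread(f'pics/{n}0.png'),cv2.COLOR_BGR2RGB); d=np.load(n+'0.npy')
    v,u=np.mgrid[0:480,0:640]; ok=d>0
    P=np.full((480,640,3),np.nan); P[ok]=world(n,np.c_[u[ok],v[ok]],d[ok])
    rad=np.hypot(P[...,0],P[...,1])
    m=(P[...,2]>.085)&(P[...,2]<.125)&(rad>.25)
    k,l,st,_=cv2.connectedComponentsWithStats(m.astype(np.uint8)); i=1+np.argmax(st[1:,4]); m=l==i
    def rect(m,z,lab):
        c,_=cv2.findContours(m.astype(np.uint8),cv2.RETR_EXTERNAL,cv2.CHAIN_APPROX_NONE)
        c=max(c,key=cv2.contourArea).reshape(-1,2)
        W=world(n,c,z=z)[:,:2]; r=cv2.minAreaRect((W*1000).astype(np.float32)); print(n,lab,np.round(r[0],1),np.round(r[1],1),round(r[2],2)); print(np.round(cv2.boxPoints(r)).tolist())
    rgb=p.astype(int); z=P[...,2]
    h=cv2.cvtColor(p,cv2.COLOR_RGB2HSV).astype(int)
    cork=m&(h[...,1]>115)&(h[...,2]>110)
    cork=cv2.morphologyEx(cork.astype(np.uint8),cv2.MORPH_OPEN,np.ones((5,5)))
    cork=cv2.morphologyEx(cork,cv2.MORPH_CLOSE,np.ones((7,7)))
    rect(cork,.11,'cork')
    box=np.zeros_like(m); box[lb[1]:lb[3],lb[0]:lb[2]]=1
    lid=box&(h[...,2]<115)&ok&(z>.09)
    lid=cv2.morphologyEx(lid.astype(np.uint8),cv2.MORPH_OPEN,np.ones((3,3)))
    rect(lid,.106,'lid'); print('z lid',np.nanmedian(z[lid>0]),'cork',np.nanmedian(z[cork>0]))
    o=p.copy(); 
    for q,cc in((lid,(0,255,255)),(cork,(255,0,255))):
        cs,_=cv2.findContours(q.astype(np.uint8),0,2); cv2.drawContours(o,cs,-1,cc,1)
    x0,y0=(230,200) if n=='scene' else (190,130)
    ims.append(cv2.resize(o[y0:y0+220,x0:x0+230],None,fx=1.7,fy=2*.85))
save(np.hstack(ims),'seg.png')
E
```

```text
scene cork [685.5 -97.8] [360.2 150.2] 84.65
[[594.0, -270.0], [744.0, -284.0], [777.0, 74.0], [628.0, 88.0]]
scene lid [536.6 -54.7] [120.4  90.4] 88.47
[[490.0, -114.0], [580.0, -116.0], [583.0, 4.0], [493.0, 7.0]]
z lid 0.10488718999062763 cork 0.10904094629389438
side cork [678.1 -95.2] [364.5 159.6] 84.61
[[581.0, -269.0], [740.0, -284.0], [775.0, 79.0], [616.0, 94.0]]
side lid [563.    4.3] [ 7.1 10.7] 29.71
[[557.0, 7.0], [563.0, -2.0], [569.0, 1.0], [563.0, 11.0]]
z lid 0.10608878719280279 cork 0.11003957228454975
```

View pics/seg.png

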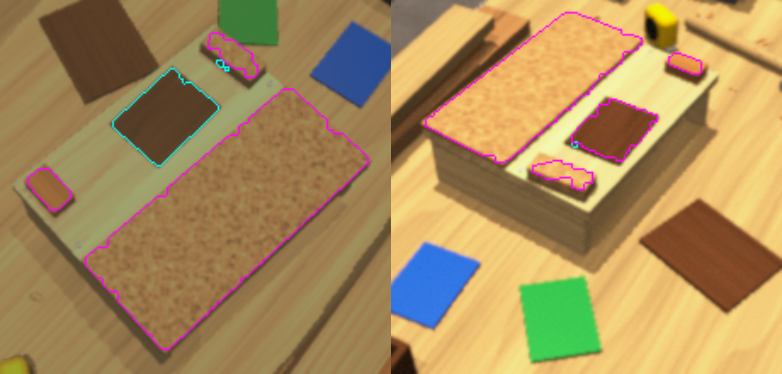

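The crop confirms it: the chosen lid (cyan) lies on the stand's lower level and measures 120 x 90. The cork also fits at 360 x 150. Now I raise the tool and go above the gap behind the lid.

```bash
python3 -m handwheel '[[[0,0,0],[0,0,0.9],0.35],[[0,0,-0.06],[0.55,0.63,0.2],0.35],[[0,0,-0.06],[0.55,0.63,0],0.35],[[0,0,-0.06],[0.55,0.63,0],0.35],[[0,0,-0.06],[0.55,0.63,0],0.35]]'
python3 -m handwheel '[[[0,0,-0.07],[0.55,0.63,0],0.35],[[0,0,0],[0.55,0.63,0],0.35],[[0,0,0],[0.55,0.63,0],0.35],[[0,0,0],[0.55,0.63,0],0.35],[[0,0,0],[0.55,0.63,0],0.35]]'
python3 -m handwheel '[[[0,0,0],[0.55,0.63,0],0.35],[[0,0,0],[0.55,0.63,0],0.35],[[0,0,0],[0.55,0.63,0],0.35],[[0,0,0],[0.55,0.63,0],0.35],[[0,0,0],[0,0,0],0.35]]'; python3 -c "
from bench import robot;print(robot.get_obs()['joint_positions'].round(4))"
```

```text
time: 1.1
tool_pos: [0.3224, -0.3806, 0.2544]
ee_rot: [3.141, -0.001, 0.013]
wrist_force: [0.2, -1.2, 0.3]
width: 0.0616
finger_force: 0.0
time: 1.6
tool_pos: [0.46, -0.2228, 0.2543]
ee_rot: [3.141, -0.001, -0.092]
wrist_force: [0.7, -0.2, -0.1]
width: 0.0611
finger_force: 0.0
time: 2.1
tool_pos: [0.5712, -0.0942, 0.2529]
ee_rot: [-3.14, 0.001, -0.086]
wrist_force: [0.4, -0.5, -0.5]
width: 0.061
finger_force: 0.0
[-0.2625  0.1491  1.1965  0.0018  1.7969  1.3946]
```

```bash
python3 -m handwheel '[[[0,0,0],[0.57,0.67,0],0.35],[[0,0,0],[0,0,-0.8],0.35],[[0,0,0],[0,0,0],0.35]]'; python3 - <<'E'
from h import *
o=robot.get_obs(); print(o['tool_pos'],o['joint_positions'].round(4))
p,d=shot('wrist'); save(p,'w1.png'); np.save('w1.npy',d)
print(robot.calibration('wrist')['hand_eye'])
E
```

```text
time: 2.4
tool_pos: [0.5939, -0.0639, 0.2068]
ee_rot: [-3.141, 0.014, -0.091]
wrist_force: [-1.0, 0.1, -0.9]
width: 0.061
finger_force: 0.0
[ 0.59391415 -0.06387959  0.20675269] [-2.0160e-01  2.0320e-01  1.2247e+00 -7.0000e-04  1.7277e+00  1.4603e+00]
[[ 6.55584641e-04 -9.66160883e-01 -2.57939369e-01  7.45969907e-02]
 [ 9.99999675e-01  7.54522184e-04 -2.84583900e-04 -1.75272756e-03]
 [ 4.69574809e-04 -2.57939099e-01  9.66161064e-01 -1.85834607e-01]
 [ 0.00000000e+00  0.00000000e+00  0.00000000e+00  1.00000000e+00]]
```

View pics/w1.png

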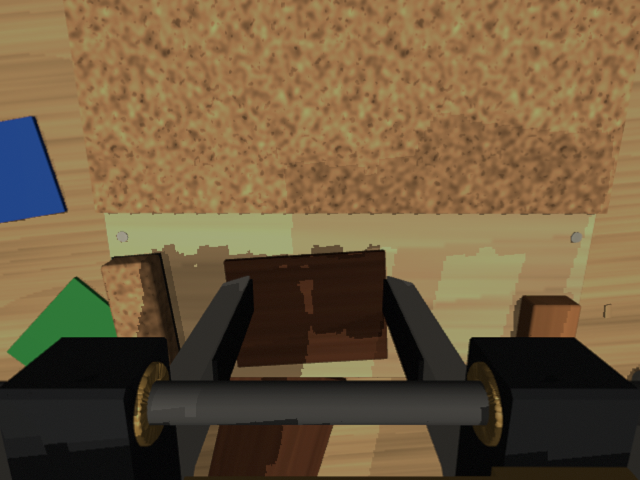

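The wrist view shows the lid's back corners at about (225,260) and (385,250), and the cork edge at row 214 from x=95 to x=607.

```bash
python3 - <<'E'
from h import *
a=world('wrist',[(225,260),(385,250)],z=.106)[:,:2]; b=world('wrist',[(95,213),(607,213)],z=.11)[:,:2]
print(a.round(4),b.round(4)); d=b[1]-b[0]; print(np.linalg.norm(d),np.arctan2(d[1],d[0]))
t=tool()[:3,3][:2]
n=np.array([np.cos(-.093),np.sin(-.093)]); l=np.array([-n[1],n[0]])
for nm,p in(('a',a),('b',b),('tcp',t)): print(nm,((p-b.mean(0))@n).round(4)+.14,((p-b.mean(0))@l).round(4))
E
```

```text
[[ 0.5819  0.0079]
 [ 0.5788 -0.1115]] [[ 0.6265  0.0937]
 [ 0.5932 -0.2695]]
0.3646695602866451 -1.6623189866769157
a [0.1033 0.1113] [ 0.0928 -0.0264]
b [0.1397 0.1403] [ 0.1823 -0.1823]
tcp 0.12310000000000001 0.0217
```

```bash
python3 -m handwheel '[[[0,0,0],[0.02,0.2,0],0.35],[[0,0,0],[0,0,-0.6],0.35],[[0,0,0],[0,0,-0.6],0.35],[[0,0,0],[0,0,-0.2],0.35],[[0,0,0],[0,0,0],0.35]]'; python3 - <<'E'
from h import *
t=tool()[:3,3]; print(t)
E
```

```text
time: 2.95
tool_pos: [0.5983, -0.0549, 0.1442]
ee_rot: [-3.142, 0.001, -0.093]
wrist_force: [-0.1, -0.9, 0.8]
width: 0.061
finger_force: 0.0
[ 0.59825002 -0.05494516  0.14421388]
```

```bash
python3 -m handwheel '[[[0,0,0],[0,0,-0.2],0.35],[[0,0,0],[0,0,-0.1],0.35],[[0,0,0],[0,0,0],0.35],[[0,0,0],[-0.1,0.01,0],0.35],[[0,0,0],[-0.15,0.014,0],0.35]]'
```

```text
time: 3.45
tool_pos: [0.586, -0.0536, 0.1295]
ee_rot: [3.141, -0.001, -0.092]
wrist_force: [-0.1, 0.7, -1.0]
width: 0.0612
finger_force: 0.0
```

```bash
python3 -m handwheel '[[[0,0,0],[0.06,-0.005,0],0.35],[[0,0,0],[0,0,-0.04],0.35],[[0,0,0],[0,0,0],0.35]]';python3 -m handwheel '[[[0,0,0],[-0.15,0.014,0],0.35],[[0,0,0],[-0.2,0.019,0],0.35],[[0,0,0],[-0.2,0.019,0],0.35],[[0,0,0],[-0.2,0.019,0],0.35],[[0,0,0],[0,0,0],0.35]]'
```

```text
time: 3.75
tool_pos: [0.589, -0.0537, 0.1268]
ee_rot: [3.142, 0.0, -0.092]
wrist_force: [-0.4, -0.2, 0.3]
width: 0.0613
finger_force: 0.0
time: 4.25
tool_pos: [0.5502, -0.05, 0.1273]
ee_rot: [3.141, 0.0, -0.092]
wrist_force: [0.4, 0.1, -0.4]
width: 0.0614
finger_force: 0.0
```

```bash
python3 - <<'E'
from h import *
n=np.array([np.cos(-.093),np.sin(-.093)]); l=np.array([-n[1],n[0]])
o=np.array([.4714,-.0778])
p,d=shot('scene'); save(cv2.resize(p[190:350,220:440],None,fx=3,fy=3),'s2.png'); save(p,'s2full.png')
h=cv2.cvtColor(p,cv2.COLOR_RGB2HSV)
print(robot.boxes_of('lid_centre','scene')[:3])
E
```

```text
[{'bbox': [254.2, 191.9, 322.2, 260.1], 'p': 0.88}, {'bbox': [358.0, 188.5, 395.4, 227.5], 'p': 0.82}, {'bbox': [416.6, 212.8, 465.1, 261.7], 'p': 0.75}]
```

View pics/s2.png

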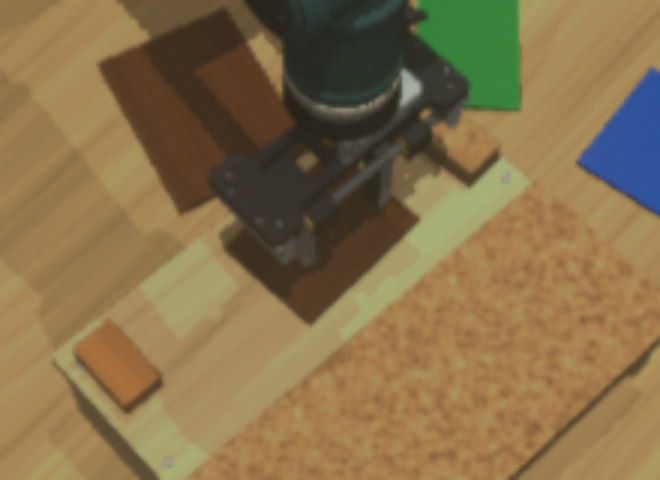

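The fingers passed over the lid and left it where it was: its corners are still at about (324,298) and (359,262). I'll check the heights.

```bash
python3 - <<'E'
from h import *
print(robot.tip_reach, robot.get_obs()['wrist_force'])
p,d=shot('wrist'); save(p,'w2.png')
print(robot.boxes_of('lid_centre','wrist')[:3])
E
```

```text
0.025 [ 0.05223663 -1.12679057 -0.15987305]
[{'bbox': [206.2, 213.4, 431.1, 379.5], 'p': 0.73}, {'bbox': [0.0, 155.2, 6.5, 180.5], 'p': 0.67}, {'bbox': [2.7, 265.9, 52.4, 379.9], 'p': 0.64}]
```

View pics/w2.png

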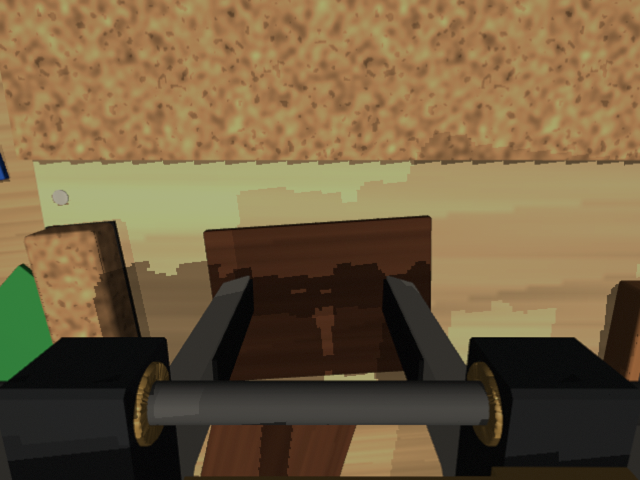

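```bash
for i in 1 2; do python3 -m handwheel '[[[0,0,0],[0,0,-0.03],0.35],[[0,0,0],[0,0,0],0.35]]' | sed -n '2p;4p'; done; python3 - <<'E'
from h import *
p,d=shot('wrist')
for u,v in((320,225),(380,240),(150,240),(480,200),(320,100)): print(u,v,world('wrist',[(u,v)],[d[v,u]]).round(4))
E
```

```text
tool_pos: [0.5516, -0.0502, 0.1251]
wrist_force: [0.6, -0.1, 0.0]
tool_pos: [0.5515, -0.0502, 0.1236]
wrist_force: [-0.4, 0.0, 0.9]
320 225 [[ 0.5787 -0.0521  0.1035]]
380 240 [[ 0.5684 -0.0824  0.1055]]
150 240 [[0.5782 0.0385 0.1007]]
480 200 [[ 0.5835 -0.1361  0.0995]]
320 100 [[ 0.6395 -0.0576  0.1104]]
```

```bash
for i in 1 2 3 4; do python3 -m handwheel '[[[0,0,0],[0,0,-0.03],0.35],[[0,0,0],[0,0,0],0.35]]' | sed -n '2p;4p'; done; python3 - <<'E'
from h import *
c=robot.calibration('wrist'); H=np.linalg.inv(c['hand_eye'])
P=np.array([(0,.031,.025),(0,-.031,.025),(.008,.031,.025),(-.008,.031,.025)])@H[:3,:3].T+H[:3,3]
print(cv2.projectPoints(P,np.zeros(3),np.zeros(3),np.array(c['mtx']),np.array(c['D']))[0].round().reshape(-1,2))
E
```

```text
tool_pos: [0.5514, -0.0502, 0.1222]
wrist_force: [-0.8, 0.8, -0.0]
tool_pos: [0.5514, -0.0502, 0.1207]
wrist_force: [-0.3, -0.4, -0.2]
tool_pos: [0.5514, -0.0502, 0.1192]
wrist_force: [-0.1, -0.1, -0.4]
tool_pos: [0.5514, -0.0502, 0.1178]
wrist_force: [1.0, 0.6, -0.1]
[[378. 272.]
 [264. 272.]
 [378. 258.]
 [377. 285.]]
```

```bash
python3 - <<'E'
from h import *
p,d=shot('wrist'); print(robot.get_obs()['tool_pos'],robot.get_obs()['width'])
for v in (270,276,280,284,290,300,320):
    print(v,[ (u,round(float(d[v,u]),3),world('wrist',[(u,v)],[d[v,u]]).round(3)[0].tolist()) for u in (240,250,385,392,400)])
save(p[200:400,180:460],'w3.png')
E
```

```text
[ 0.55144321 -0.05018662  0.1178572 ] 0.06138119837268178
270 [(240, 0.207, [0.561, -0.01, 0.108]), (250, 0.207, [0.561, -0.015, 0.107]), (385, 0.209, [0.554, -0.083, 0.106]), (392, 0.208, [0.554, -0.087, 0.106]), (400, 0.208, [0.554, -0.091, 0.107])]
276 [(240, 0.208, [0.558, -0.009, 0.107]), (250, 0.208, [0.557, -0.014, 0.107]), (385, 0.21, [0.551, -0.083, 0.106]), (392, 0.208, [0.551, -0.087, 0.107]), (400, 0.209, [0.55, -0.091, 0.106])]
280 [(240, 0.186, [0.564, -0.014, 0.129]), (250, 0.189, [0.562, -0.018, 0.126]), (385, 0.189, [0.556, -0.08, 0.126]), (392, 0.184, [0.558, -0.083, 0.13]), (400, 0.183, [0.558, -0.086, 0.131])]
284 [(240, 0.18, [0.564, -0.015, 0.135]), (250, 0.184, [0.562, -0.019, 0.131]), (385, 0.184, [0.557, -0.079, 0.132]), (392, 0.18, [0.558, -0.082, 0.135]), (400, 0.18, [0.557, -0.085, 0.135])]
290 [(240, 0.174, [0.564, -0.016, 0.142]), (250, 0.184, [0.56, -0.019, 0.132]), (385, 0.184, [0.554, -0.079, 0.132]), (392, 0.174, [0.557, -0.081, 0.141]), (400, 0.174, [0.557, -0.084, 0.141])]
300 [(240, 0.167, [0.562, -0.017, 0.149]), (250, 0.184, [0.555, -0.018, 0.133]), (385, 0.184, [0.549, -0.079, 0.133]), (392, 0.167, [0.556, -0.079, 0.149]), (400, 0.163, [0.558, -0.082, 0.152])]
320 [(240, 0.161, [0.557, -0.018, 0.157]), (250, 0.184, [0.546, -0.017, 0.136]), (385, 0.184, [0.541, -0.078, 0.136]), (392, 0.167, [0.549, -0.079, 0.151]), (400, 0.15, [0.556, -0.079, 0.166])]
```

View pics/w3.png

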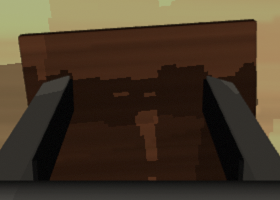

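Depth readings put the fingertips about 20 mm above the lid, so they stand higher than the nominal reach. I'll go down gently until they touch.

```bash
python3 -m handwheel '[[[0,0,0],[0,0,-0.1],0.35],[[0,0,0],[0,0,-0.1],0.35],[[0,0,0],[0,0,0],0.35]]' | sed -n '2p;4p'; for i in 1 2 3 ; do python3 -m handwheel '[[[0,0,0],[0,0,-0.05],0.35],[[0,0,0],[0,0,0],0.35]]' | sed -n '2p;4p'; done; python3 - <<'E'
from h import *
p,d=shot('wrist'); print(robot.get_obs()['tool_pos'])
for v in (276,280,284,290,300):
    print(v,[ (u,world('wrist',[(u,v)],[d[v,u]]).round(3)[0].tolist()) for u in (240,250,392,400)])
E
```

```text
tool_pos: [0.5507, -0.05, 0.1066]
wrist_force: [-0.2, 0.5, 0.4]
tool_pos: [0.5513, -0.0501, 0.1051]
wrist_force: [0.7, -0.6, 0.7]
tool_pos: [0.5514, -0.0502, 0.1027]
wrist_force: [-0.2, 0.1, 0.4]
tool_pos: [0.5513, -0.0502, 0.1001]
wrist_force: [-0.4, -0.2, -0.0]
[ 0.55141167 -0.05018591  0.10031061]
276 [(240, [0.564, -0.013, 0.107]), (250, [0.563, -0.018, 0.107]), (392, [0.557, -0.084, 0.106]), (400, [0.557, -0.088, 0.106])]
280 [(240, [0.564, -0.014, 0.113]), (250, [0.562, -0.018, 0.109]), (392, [0.558, -0.083, 0.113]), (400, [0.557, -0.087, 0.112])]
284 [(240, [0.564, -0.015, 0.117]), (250, [0.562, -0.019, 0.114]), (392, [0.558, -0.082, 0.119]), (400, [0.557, -0.086, 0.117])]
290 [(240, [0.564, -0.017, 0.125]), (250, [0.559, -0.018, 0.114]), (392, [0.557, -0.081, 0.123]), (400, [0.558, -0.084, 0.125])]
300 [(240, [0.562, -0.018, 0.132]), (250, [0.555, -0.018, 0.116]), (392, [0.556, -0.079, 0.131]), (400, [0.558, -0.082, 0.136])]
```

```bash
for i in 1 2 3 4 5; do python3 -m handwheel '[[[0,0,0],[0,0,-0.025],0.35],[[0,0,0],[0,0,0],0.35]]' | sed -n '2p;4p'; done
```

```text
tool_pos: [0.5517, -0.0503, 0.0998]
wrist_force: [-0.8, 1.2, 1.2]
tool_pos: [0.5518, -0.0502, 0.0998]
wrist_force: [-2.6, 0.2, 7.0]
tool_pos: [0.5518, -0.0502, 0.0997]
wrist_force: [-4.3, 0.3, 11.2]
tool_pos: [0.5518, -0.0502, 0.0997]
wrist_force: [-6.7, 1.8, 15.7]
tool_pos: [0.5519, -0.0503, 0.0997]
wrist_force: [-8.4, 0.9, 19.5]
```

Contact at reported z = 0.0998, so I've got the height. I'm pressing on the lid now and will try drawing it towards the robot by friction.

```bash
python3 -m handwheel '[[[0,0,0],[-0.1,0.01,0.02],0.35],[[0,0,0],[-0.1,0.01,0],0.35],[[0,0,0],[-0.1,0.01,0],0.35],[[0,0,0],[-0.1,0.01,0],0.35],[[0,0,0],[0,0,0],0.35]]';  python3 - <<'E'
from h import *
p,d=shot('wrist')
save(p,'w4.png')
h=cv2.cvtColor(p,cv2.COLOR_RGB2HSV)
for u in (215,320,420): print(u,[(v,h[v,u].tolist()) for v in range(150,262,8)])
E
```

```text
time: 8.2
tool_pos: [0.536, -0.0488, 0.0997]
ee_rot: [3.141, -0.013, -0.092]
wrist_force: [3.2, 0.1, 9.4]
width: 0.0607
finger_force: 4.7
215 [(150, [29, 81, 166]), (158, [32, 81, 170]), (166, [33, 77, 173]), (174, [34, 74, 173]), (182, [34, 75, 173]), (190, [33, 78, 173]), (198, [33, 81, 173]), (206, [22, 97, 165]), (214, [19, 105, 165]), (222, [18, 112, 159]), (230, [17, 112, 161]), (238, [17, 112, 162]), (246, [11, 167, 64]), (254, [10, 162, 66])]
320 [(150, [30, 81, 166]), (158, [31, 80, 169]), (166, [33, 78, 173]), (174, [33, 77, 173]), (182, [34, 75, 173]), (190, [33, 74, 172]), (198, [33, 80, 173]), (206, [31, 79, 168]), (214, [17, 112, 157]), (222, [17, 114, 163]), (230, [17, 113, 154]), (238, [11, 171, 64]), (246, [10, 169, 68]), (254, [11, 171, 58])]
420 [(150, [31, 80, 169]), (158, [23, 94, 166]), (166, [22, 99, 165]), (174, [23, 94, 165]), (182, [24, 92, 164]), (190, [24, 91, 165]), (198, [20, 104, 165]), (206, [18, 110, 164]), (214, [17, 114, 164]), (222, [11, 189, 27]), (230, [11, 174, 69]), (238, [11, 173, 65]), (246, [10, 169, 62]), (254, [12, 167, 67])]
```

View pics/w4.png

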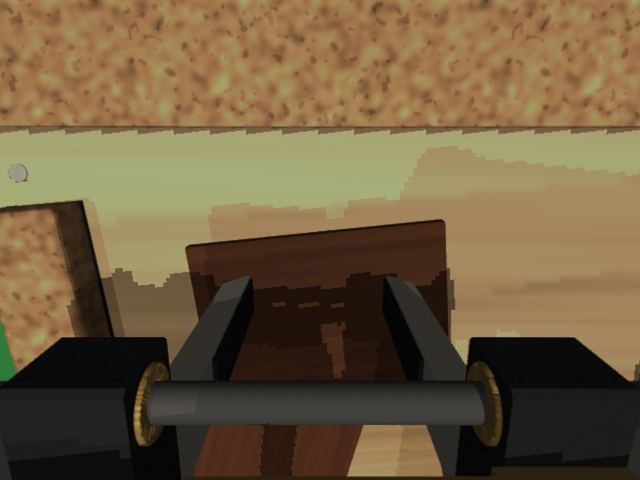

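The lid follows the fingers: the gap to the cork has grown and the edge stays put relative to the fingertips. I'll keep drawing and square it by about 4°.

```bash
python3 -m handwheel '[[[0,0,-0.01],[-0.12,0.01,0],0.35],[[0,0,-0.01],[-0.12,0.01,0],0.35],[[0,0,-0.01],[-0.12,0.01,0],0.35],[[0,0,-0.01],[-0.12,0.01,0],0.35],[[0,0,0],[-0.08,0.01,0],0.35]]'; python3 -m handwheel '[[[0,0,0],[0,0,0],0.35],[[0,0,0],[0,0,0.4],0.35],[[0,0,0],[0,0,0.8],0.35],[[0,0,0],[0.6,0,1],0.35],[[0,0,0],[0,0,0],0.35]]';  python3 - <<'E'
from h import *
p,d=shot('wrist'); save(p,'w5.png')
print(robot.boxes_of('lid_centre','wrist')[:3])
h=cv2.cvtColor(p,cv2.COLOR_RGB2HSV).astype(int)
v,u=np.mgrid[0:480,0:640]; ok=d>0
P=np.full((480,640,3),np.nan); P[ok]=world('wrist',np.c_[u[ok],v[ok]],d[ok])
m=((h[...,2]<110)&(h[...,0]<14)&(P[...,2]>.09)&(P[...,2]<.118)&(v<375)).astype(np.uint8)
m=cv2.morphologyEx(m,cv2.MORPH_OPEN,np.ones((5,5)))
k,l,st,c=cv2.connectedComponentsWithStats(m); print(st[1:].tolist())
i=1+np.argmax(st[1:,4]); q=cv2.findContours((l==i).astype(np.uint8),0,1)[0][0].reshape(-1,2)
W=world('wrist',q,z=.106)[:,:2]-[.4714,-.0778]; c,s=np.cos(-.093),np.sin(-.093); S=W@np.array([[c,-s],[s,c]])*1000
r=cv2.minAreaRect(S.astype(np.float32)); print(r, cv2.boxPoints(r).round())
print(S.min(0),S.max(0), robot.get_obs()['joint_positions'].round(4))
E
```

```text
time: 8.75
tool_pos: [0.5087, -0.0466, 0.0997]
ee_rot: [3.141, -0.015, -0.155]
wrist_force: [5.6, -0.8, 10.2]
width: 0.0608
finger_force: 4.2
time: 9.25
tool_pos: [0.5344, -0.0464, 0.2053]
ee_rot: [3.141, -0.015, -0.155]
wrist_force: [0.3, -0.2, -0.1]
width: 0.0612
finger_force: 0.0
[{'bbox': [14.7, 240.7, 135.8, 346.8], 'p': 0.82}, {'bbox': [226.8, 320.4, 368.2, 465.7], 'p': 0.77}, {'bbox': [238.7, 210.8, 407.2, 355.2], 'p': 0.76}]
[[238, 214, 170, 138, 16470]]
((20.292236328125, 33.983482360839844), (88.72148895263672, 117.06122589111328), 7.2403764724731445) [[-31.  86.]
 [-16. -30.]
 [ 72. -18.]
 [ 57.  98.]]
[-30.10057175 -24.02760956] [70.88668162 96.13515599] [-1.9280e-01  4.5400e-02  1.4150e+00 -2.0000e-04  1.6790e+00  1.5329e+00]
```

View pics/w5.png

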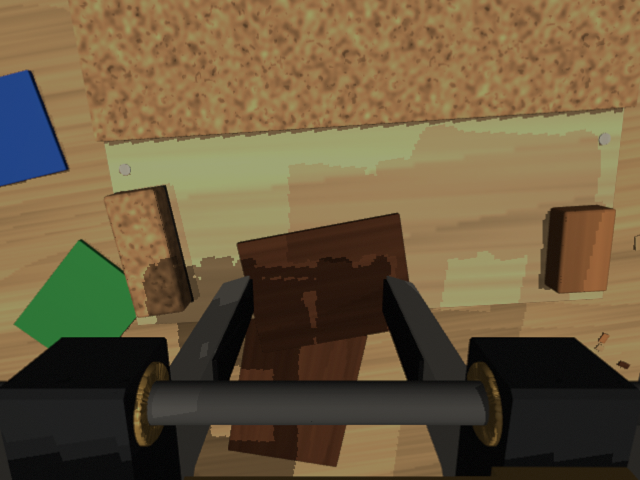

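The lid now overhangs, front corners at about x = -31 and -16 mm, but it's turned about 7°. I'll hook both fingers behind the back edge to square it and pull it a bit further.

```bash
python3 -m handwheel '[[[0,0,0.04],[0.6,-0.12,0],0.35],[[0,0,0],[0,0,-0.8],0.35],[[0,0,0],[0,0,-0.8],0.35],[[0,0,0],[0,0,-0.4],0.35],[[0,0,0],[0,0,-0.1],0.35]]'; python3 -m handwheel '[[[0,0,0],[0,0,0],0.35],[[0,0,0],[0,0,0],0.35]]'
```

```text
time: 9.85
tool_pos: [0.5568, -0.0514, 0.0936]
ee_rot: [3.142, 0.005, -0.092]
wrist_force: [-11.1, 2.1, 29.3]
width: 0.0618
finger_force: 14.3
time: 10.05
tool_pos: [0.5567, -0.0514, 0.0937]
ee_rot: [3.141, 0.004, -0.092]
wrist_force: [-5.9, 0.9, 11.5]
width: 0.061
finger_force: 6.1
```

```bash
python3 -m handwheel '[[[0,0,0],[0,0,0.09],0.35],[[0,0,0],[0,0,0],0.35],[[0,0,0],[0,0,0],0.35]]'; python3 -m handwheel '[[[0,0,0],[-0.1,0.01,0],0.35],[[0,0,0],[-0.1,0.01,0],0.35],[[0,0,0],[-0.1,0.01,0],0.35],[[0,0,0],[0,0,0],0.35],[[0,0,0],[0,0,0],0.35]]'
```

```text
time: 10.35
tool_pos: [0.5583, -0.0516, 0.0961]
ee_rot: [-3.141, 0.002, -0.092]
wrist_force: [-0.2, 1.3, -0.6]
width: 0.0612
finger_force: 0.0
time: 10.85
tool_pos: [0.5441, -0.0502, 0.0977]
ee_rot: [3.142, -0.0, -0.092]
wrist_force: [-0.7, -0.1, 0.5]
width: 0.061
finger_force: 0.0
```

```bash
python3 -m handwheel '[[[0,0,0],[-0.08,0.01,-0.02],0.35],[[0,0,0],[0,0,0],0.35],[[0,0,0],[0,0,0],0.35],[[0,0,0],[0.3,0,0.3],0.35],[[0,0,0],[0.6,0,0.8],0.35]]'; python3 -m handwheel '[[[0,0,0],[0.3,0,0.9],0.35],[[0,0,0],[0,0,0.3],0.35]]'
cat > meas.py <<'E'
from h import *
def meas(n='wrist',z=.106):
    p,d=shot(n); save(p,'last.png')
    h=cv2.cvtColor(p,cv2.COLOR_RGB2HSV).astype(int)
    v,u=np.mgrid[0:480,0:640]; ok=d>0
    P=np.full((480,640,3),np.nan); P[ok]=world(n,np.c_[u[ok],v[ok]],d[ok])
    m=((h[...,2]<110)&(h[...,0]<14)&(P[...,2]>.09)&(P[...,2]<.125)&(v<375)).astype(np.uint8)
    m=cv2.morphologyEx(m,cv2.MORPH_OPEN,np.ones((5,5)))
    k,l,st,c=cv2.connectedComponentsWithStats(m); i=1+np.argmax(st[1:,4]); print(st[i])
    q=cv2.findContours((l==i).astype(np.uint8),0,1)[0][0].reshape(-1,2)
    W=world(n,q,z=z)[:,:2]-[.4714,-.0778]; c,s=np.cos(-.093),np.sin(-.093); S=W@np.array([[c,-s],[s,c]])*1000
    r=cv2.minAreaRect(S.astype(np.float32)); print(np.round(r[0],1),np.round(r[1],1),r[2], cv2.boxPoints(r).round().tolist())
E
python3 -c "from meas import *; meas(); print(robot.get_obs()['joint_positions'].round(4),robot.get_obs()['tool_pos'])"
```

```text
time: 11.35
tool_pos: [0.5809, -0.049, 0.1466]
ee_rot: [-3.141, 0.013, -0.093]
wrist_force: [0.9, -0.1, -0.1]
width: 0.061
finger_force: 0.0
time: 11.55
tool_pos: [0.6036, -0.05, 0.2168]
ee_rot: [3.141, -0.009, -0.092]
wrist_force: [-0.3, 0.6, 1.3]
width: 0.061
finger_force: 0.0
[ 249  323  147   52 7405]
[33.  37.4] [ 45.9 119. ] 0.08823148906230927 [[10.0, 97.0], [10.0, -22.0], [56.0, -22.0], [56.0, 97.0]]
[-1.7650e-01  2.0070e-01  1.2057e+00 -1.0000e-04  1.7252e+00  1.4862e+00] [ 0.60316933 -0.05010389  0.21787894]
```

The lid is square now, at 0.1° to the stand, with its front edge at about x = -34 mm. Next I'll bring the tool in front of the stand, turn it 90° so the fingers close in a vertical plane, and see how far it will tilt forward.

```bash
python3 -m handwheel '[[[0,0,0.09],[-0.4,0.02,0.4],0],[[0,0,0.09],[-0.4,0.04,0.4],0],[[0,0,0.09],[-0.4,0.03,0],0],[[0,0,0.09],[-0.4,0.03,0],0],[[0,0,0.09],[-0.4,0.03,0],0]]'; python3 -m handwheel '[[[0,0,0.09],[-0.4,0.04,0],0],[[0,0,0.09],[-0.4,0.03,0],0],[[0,0,0.09],[-0.4,0.03,0],0],[[0,0,0.09],[-0.4,0.03,0],0],[[0,0,0.09],[-0.4,0.03,0],0]]';python3 -m handwheel '[[[0,0,0.09],[0,0,0],0],[[0,0,0.01],[0,0,0],0],[[-0.008,-0.09,0],[0,0,0],0],[[-0.008,-0.09,0],[0,0,0],0],[[0,0,0],[0,0,0],0]]'
python3 -c "
from bench import robot;o=robot.get_obs();print(o['joint_positions'].round(4),o['tool_pos'],o['ee_rot'])"
```

```text
time: 12.1
tool_pos: [0.4983, -0.042, 0.2498]
ee_rot: [-3.14, 0.002, 0.62]
wrist_force: [0.9, 0.7, -0.2]
width: 0.0934
finger_force: 0.0
time: 12.6
tool_pos: [0.3982, -0.0339, 0.2497]
ee_rot: [-3.138, 0.0, 1.327]
wrist_force: [-0.5, -1.0, 0.6]
width: 0.0945
finger_force: 0.0
time: 13.1
tool_pos: [0.3967, -0.0334, 0.2491]
ee_rot: [2.859, -0.002, 1.476]
wrist_force: [0.1, -0.7, -0.1]
width: 0.0945
finger_force: 0.0
[-0.2736 -0.499   1.7822  0.0515  1.58   -0.1708] [ 0.39670594 -0.03344124  0.24911886] [ 2.85860944e+00 -1.97300851e-03  1.47593364e+00]
```

```bash
python3 -m handwheel '[[[-0.008,-0.09,0],[0,0,0],0],[[-0.008,-0.09,0],[0,0,0],0],[[-0.008,-0.09,0],[0,0,0],0],[[-0.008,-0.09,0],[0,0,0],0],[[0,0,0],[0,0,0],0]]'
python3 -c "
from bench import robot;o=robot.get_obs();print(o['joint_positions'].round(4),o['tool_pos'],o['ee_rot'])"
```

```text
time: 13.6
tool_pos: [0.464, -0.0391, 0.2501]
ee_rot: [2.345, -0.005, 1.478]
wrist_force: [-0.6, 0.1, -1.3]
width: 0.0938
finger_force: 0.0
[-0.3523 -0.7524  2.0861  0.2186  1.04   -0.2919] [ 0.46396301 -0.0391052   0.25008215] [ 2.3454597  -0.00541524  1.47797933]
```

```bash
cat > kin.py <<'E'
import numpy as np
from scipy.optimize import least_squares
from scipy.spatial.transform import Rotation as R
D=[([-1.2791,.0871,1.3707,0,1.6836,-.1031],(.2115,-.5077,.1990)),([-.2625,.1491,1.1965,.0018,1.7969,1.3946],(.5712,-.0942,.2529)),
([-.2016,.2032,1.2247,-.0007,1.7277,1.4603],(.5939,-.0639,.2068)),([-.1928,.0454,1.4150,0,1.6790,1.5329],(.5344,-.0464,.2053)),
([-.1765,.2007,1.2057,0,1.7252,1.4862],(.60317,-.0501,.2179)),([-.2736,-.499,1.7822,.0515,1.58,-.1708],(.3967,-.03344,.24912)),
([-.3523,-.7524,2.0861,.2186,1.04,-.2919],(.46396,-.03911,.25008))]
def fk(q,p):
    a,L,A,B,K,y0,d=p; s=q[1]+q[2]
    w=np.array([a+L*np.sin(q[1])+A*np.sin(s)+B*np.cos(s),y0,K+L*np.cos(q[1])+A*np.cos(s)-B*np.sin(s)])
    Rt=R.from_euler('y',s)*R.from_euler('z',q[3])*R.from_euler('y',q[4])*R.from_euler('z',q[5])
    return R.from_euler('z',q[0]).apply(w+Rt.apply([0,0,d])), R.from_euler('z',q[0])*Rt
f=least_squares(lambda p:np.concatenate([fk(q,p)[0]-t for q,t in D]),[0,.4,.4,0,.3,.057,.2]); P=f.x
lo=np.array([-3.1,-.76,.27,-1.08,.17,-2.57]); hi=np.array([3.1,2.03,2.55,4.22,2.65,2.57])
def ik(pos,Rt,q0):
    r=least_squares(lambda q:np.r_[10*(fk(q,P)[0]-pos),(fk(q,P)[1]*Rt.inv()).as_rotvec()],np.clip(q0,lo+.01,hi-.01),bounds=(lo,hi))
    return r.x,np.linalg.norm(fk(r.x,P)[0]-pos),np.linalg.norm((fk(r.x,P)[1]*Rt.inv()).as_rotvec())
def pose(x,y,z,tilt,yaw=0): # stand coords of TCP in m; fingers closing in the vertical plane; tilt fwd deg
    c,s=np.cos(-.093),np.sin(-.093)
    pos=np.array([.4714+c*x-s*y,-.0778+s*x+c*y,z])
    Rt=R.from_euler('z',-.093+yaw)*R.from_euler('y',-np.radians(tilt))*R.from_euler('z',np.pi/2)*R.from_euler('x',np.pi)
    return pos,Rt
E
python3 - <<'E'
from kin import *
print(P.round(4),abs(f.fun).max())
o=fk(D[-1][0],P); print(o[1].as_euler('xyz'))   # compare 2.345 -.005 1.478
import itertools
for tilt in (30,45,60,70,80,90):
  for x in (0.0,.03):
    pos,Rt=pose(x,.035,.10,tilt); best=[]
    for off in (0,np.pi/2,-np.pi/2,np.pi):
      for q4 in (0,1.5,3.1):
        q,e,a=ik(pos,Rt*R.from_euler('z',off),[-.3,-.7,2.1,q4,.8,-.3])
        best.append((e+a*.1,round(off,2),e.round(4),a.round(3),q.round(2).tolist()))
    print(tilt,x,*sorted(best,key=lambda b:b[0])[:2])
E
```

```text
[0.0186 0.4444 0.4857 0.0793 0.1355 0.0568 0.3532] 0.004251830708975085
[3.1339345  0.79617252 3.0433397 ]
30 0.0 (np.float64(9.722768170056703e-17), 0, np.float64(0.0), np.float64(0.0), [-0.28, -0.47, 2.14, 0.11, 0.96, 1.34]) (np.float64(1.4783810568783758e-16), -1.57, np.float64(0.0), np.float64(0.0), [-0.28, -0.47, 2.14, 0.11, 0.96, -0.23])
30 0.03 (np.float64(2.5974700330023483e-16), 0, np.float64(0.0), np.float64(0.0), [-0.26, -0.38, 2.08, 0.11, 0.92, 1.36]) (np.float64(2.9225597956948924e-16), 0, np.float64(0.0), np.float64(0.0), [-0.26, -0.38, 2.08, 0.11, 0.92, 1.36])
45 0.0 (np.float64(1.4414153787479726e-16), 0, np.float64(0.0), np.float64(0.0), [-0.34, -0.66, 2.35, 0.27, 0.7, 1.18]) (np.float64(2.2509351427604764e-16), -1.57, np.float64(0.0), np.float64(0.0), [-0.34, -0.66, 2.35, 0.27, 0.7, -0.39])
45 0.03 (np.float64(1.0378369929627982e-16), 3.14, np.float64(0.0), np.float64(0.0), [-0.31, -0.55, 2.3, 0.26, 0.63, -1.94]) (np.float64(1.274935159878017e-14), 0, np.float64(0.0), np.float64(0.0), [-0.31, -0.55, 2.3, 0.26, 0.63, 1.2])
60 0.0 (np.float64(0.00922813874056646), -1.
[... 1193 characters left out ...]
64(0.03429463153469493), 3.14, np.float64(0.0074), np.float64(0.269), [-0.29, -0.64, 2.55, 0.93, 0.17, -2.57]) (np.float64(0.0350184398011614), 0, np.float64(0.0087), np.float64(0.264), [-0.37, -0.63, 2.55, 1.17, 0.27, 0.29])
90 0.0 (np.float64(0.04550290389270773), 0, np.float64(0.0105), np.float64(0.35), [-0.45, 0.92, 2.55, 2.72, 2.23, -1.71]) (np.float64(0.04550290411852438), 0, np.float64(0.0105), np.float64(0.35), [-0.45, 0.92, 2.55, 2.72, 2.23, -1.71])
90 0.03 (np.float64(0.03849886890980429), 0, np.float64(0.0095), np.float64(0.289), [-0.4, 0.76, 2.55, 2.82, 2.02, -1.62]) (np.float64(0.03849886908038912), 0, np.float64(0.0095), np.float64(0.289), [-0.4, 0.76, 2.55, 2.82, 2.02, -1.62])
```

The kinematic model fits to about 4 mm and says a 60° forward tilt is reachable near stand x = 23 mm. I'll go down in front of the lid at 45°, with the lower finger ahead of the edge.

```bash
python3 - <<'E'
from kin import *
q=[-.35,-.75,2.1,.2,1.,-.3]
for x,z,t in ((-.011,.25,45),(-.015,.11,45),(.0,.11,52),(.023,.112,60),(.023,.12,60),(.03,.16,60),(.06,.17,60),(.1,.18,30),(.14,.21,0),(.2,.22,-20),(.24,.2,-45)):
    pos,Rt=pose(x,.037,z,t); r=ik(pos,Rt*R.from_euler('z',-np.pi/2),q); q=r[0]; print(x,z,t,pos.round(3),q.round(2),r[1].round(4),r[2].round(3))
E
python3 -m handwheel '[[[0,0,0],[0,0,-0.6],0],[[0,0,0],[0,0,-0.6],0],[[0,0,0],[0,0,-0.6],0],[[0,0,0],[0,0,0],0],[[0,0,0],[0,0,0],0]]'
```

```text
-0.011 0.25 45 [ 0.464 -0.04   0.25 ] [-0.34 -0.74  2.08  0.2   1.05 -0.28] 0.0 0.0
-0.015 0.11 45 [ 0.46 -0.04  0.11] [-0.35 -0.72  2.36  0.26  0.76 -0.38] 0.0 0.0
0.0 0.11 52 [ 0.475 -0.041  0.11 ] [-0.37 -0.75  2.43  0.39  0.6  -0.49] 0.0 0.0
0.023 0.112 60 [ 0.498 -0.043  0.112] [-0.37 -0.71  2.5   0.67  0.4  -0.77] 0.0 0.0
0.023 0.12 60 [ 0.498 -0.043  0.12 ] [-0.37 -0.72  2.49  0.63  0.42 -0.73] 0.0 0.0
0.03 0.16 60 [ 0.505 -0.044  0.16 ] [-0.36 -0.75  2.41  0.5   0.5  -0.59] 0.0 0.0
0.06 0.17 60 [ 0.535 -0.047  0.17 ] [-0.33 -0.64  2.35  0.49  0.44 -0.57] 0.0 0.0
0.1 0.18 30 [ 0.574 -0.05   0.18 ] [-0.23 -0.25  1.82  0.08  1.05 -0.15] 0.0 0.0
0.14 0.21 0 [ 0.614 -0.054  0.21 ] [-0.18  0.23  1.18  0.    1.72 -0.09] 0.0 0.0
0.2 0.22 -20 [ 0.674 -0.06   0.22 ] [-0.16  0.71  0.53 -0.03  2.25 -0.08] 0.0 0.0
0.24 0.2 -45 [ 0.714 -0.063  0.2  ] [-0.16  0.92  0.27 -0.04  2.39 -0.08] 0.015 0.344
time: 14.1
tool_pos: [0.4656, -0.0394, 0.1664]
ee_rot: [2.339, -0.003, 1.479]
wrist_force: [0.1, 0.3, 0.0]
width: 0.0942
finger_force: 0.0
```

```bash
python3 -m handwheel '[[[0,0,0],[-0.1,0,-0.6],0],[[0,0,0],[0,0,-0.5],0],[[0,0,0],[0,0,0],0],[[0,0,0],[0,0,0],0]]'; python3 - <<'E'
from h import *
p,d=shot('wrist'); save(cv2.resize(p,(400,300)),'w6.png'); p,d=shot('side'); save(p[120:300,190:450],'sd6.png')
a=cv2.imread('pics/w6.png'); b=cv2.resize(cv2.imread('pics/sd6.png'),(433,300)); cv2.imwrite('pics/c6.png',cv2.resize(np.hstack([a,b]),(800,288)))
E
```

```text
time: 14.5
tool_pos: [0.4615, -0.0398, 0.1135]
ee_rot: [2.334, -0.002, 1.479]
wrist_force: [0.4, 0.4, 1.1]
width: 0.0938
finger_force: 0.0
```

View pics/c6.png

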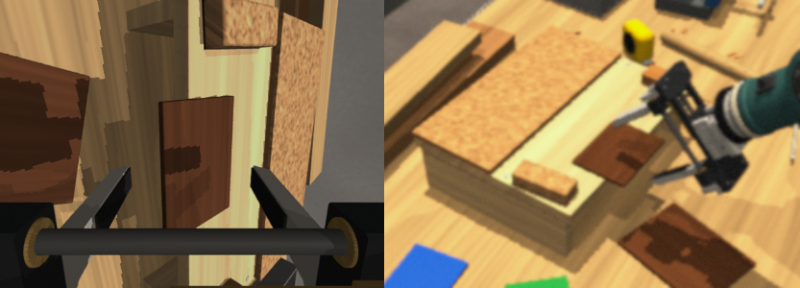

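This composite shows the upper finger above the lid and the lower one in front of and below its overhanging edge. Now I'll go under the edge while tilting to 60°.

```bash
python3 -m handwheel '[[[0,0,0],[0,0,-0.12],0],[[-0.007,-0.078,0],[0.3,-0.03,0],0],[[-0.007,-0.078,0],[0.32,-0.03,0],0],[[0,0,0],[0,0,0],0],[[0,0,0],[0,0,0],0]]'
```

```text
time: 15.1
tool_pos: [0.4888, -0.0391, 0.105]
ee_rot: [2.12, -0.006, 1.488]
wrist_force: [0.9, -0.6, -0.4]
width: 0.0937
finger_force: 0.0
```

```bash
python3 -m handwheel '[[[0,0,0],[0.15,-0.03,0.0],0],[[0,0,0],[0,0,0.16],0],[[0,0,0],[0,0,0.16],0],[[0,0,0],[0,0,0],0.15],[[0,0,0],[0,0,0],0.3]]';python3 -m handwheel '[[[0,0,0],[0,0,0],0.4],[[0,0,0],[0,0,0],0.5],[[0,0,0],[0,0,0],0.5],[[0,0,0],[0,0,0],0.5]]'
```

```text
time: 15.6
tool_pos: [0.497, -0.0407, 0.1226]
ee_rot: [2.117, -0.004, 1.489]
wrist_force: [-0.1, -0.2, -1.7]
width: 0.0814
finger_force: 0.2
time: 16.0
tool_pos: [0.4927, -0.0396, 0.1132]
ee_rot: [2.132, -0.004, 1.491]
wrist_force: [-21.7, -6.0, -2.4]
width: 0.0498
finger_force: 10.8
```

The lower fingertip caught on the stand's front corner (wrist x force -22 N). I'll open slightly and raise over it.

```bash
python3 -m handwheel '[[[0,0,0],[0,0,0],0.42],[[0,0,0],[0,0,0.1],0.42],[[0,0,0],[0,0,0.1],0.42],[[0,0,0],[0,0,0.1],0.42],[[0,0,0],[0,0,0],0.42]]'; python3 -c "
from bench import robot;print(robot.get_obs()['joint_positions'].round(3))"
```

```text
time: 16.5
tool_pos: [0.4973, -0.041, 0.1386]
ee_rot: [2.115, -0.004, 1.488]
wrist_force: [-0.3, 0.3, -0.5]
width: 0.0544
finger_force: 0.2
[-0.383 -0.723  2.427  0.563  0.499 -0.661]
```

```bash
cat > lid3d.py <<'E'
from h import *
def lid3d(n='wrist'):
    p,d=shot(n); h=cv2.cvtColor(p,cv2.COLOR_RGB2HSV).astype(int)
    v,u=np.mgrid[0:480,0:640]; ok=(d>0.05)
    P=np.full((480,640,3),np.nan); P[ok]=world(n,np.c_[u[ok],v[ok]],d[ok])
    c,s=np.cos(-.093),np.sin(-.093); W=P-[.4714,-.0778,0]
    S=np.stack([c*W[...,0]+s*W[...,1],-s*W[...,0]+c*W[...,1],P[...,2]],-1)*1000
    m=((h[...,2]<115)&(h[...,0]<15)&(h[...,1]>110)&(S[...,2]>95)&(S[...,0]>-70)&(S[...,0]<300)&(abs(S[...,1])<130)).astype(np.uint8)
    m=cv2.morphologyEx(m,cv2.MORPH_OPEN,np.ones((5,5)))
    k,l,st,_=cv2.connectedComponentsWithStats(m); i=1+np.argmax(st[1:,4]); Q=S[l==i]
    q=Q.mean(0); n_=np.linalg.svd((Q-q)[::7],full_matrices=False)[2][2]; n_*=np.sign(n_[2])
    print(n,'px',len(Q),'mean',q.round(1),'normal',n_.round(3),'tilt',np.degrees(np.arctan2(-n_[0],n_[2])).round(1))
    print(' 2-98%',np.percentile(Q,2,axis=0).round(1),np.percentile(Q,98,axis=0).round(1))
if __name__=='__main__': lid3d('wrist'); lid3d('scene'); lid3d('side')
E
python3 lid3d.py
```

```text
wrist px 11501 mean [  6.1  51.9 127.1] normal [0.348 0.002 0.938] tilt -20.3
 2-98% [-22.   -9.7 107.3] [ 57.2  97.  137.9]
scene px 342 mean [ 17.3  -5.3 123.2] normal [0.368 0.073 0.927] tilt -21.6
 2-98% [-16.5 -22.7 109.6] [ 49.4   9.9 137. ]
side px 643 mean [  9.8  44.4 125.7] normal [0.351 0.004 0.936] tilt -20.6
 2-98% [-22.5 -15.3 109.3] [ 53.   93.9 138.1]
```

The lid rests on the lower finger at about 20°, front edge up. I'll close to pinch it.

```bash
python3 -m handwheel '[[[0,0,0],[0,0,0],0.5],[[0,0,0],[0,0,-0.04],0.58],[[0,0,0],[0,0,-0.04],0.66],[[0,0,0],[0,0,-0.04],0.74],[[0,0,0],[0,0,0],0.74]]'; python3 lid3d.py
```

```text
time: 17.15
tool_pos: [0.4961, -0.0404, 0.1291]
ee_rot: [2.12, -0.006, 1.489]
wrist_force: [-0.4, 0.5, -1.3]
width: 0.025
finger_force: 0.2
wrist px 7673 mean [  7.9  53.7 132.1] normal [0.377 0.    0.926] tilt -22.2
 2-98% [-15.2  -7.3 109.4] [ 61.2  97.5 142.2]
scene px 413 mean [ 15.8   0.3 128.9] normal [ 0.41  -0.028  0.912] tilt -24.2
 2-98% [-11.1 -21.7 113.6] [ 49.3  20.1 142.1]
side px 528 mean [ 19.9  58.7 127.4] normal [ 0.408 -0.     0.913] tilt -24.0
 2-98% [-14.8  20.2 109.8] [ 58.7  94.4 143.1]
```

```bash
python3 -m handwheel '[[[0,0,0],[0,0,0],0.82],[[0,0,0],[0,0,0],0.9],[[0,0,0],[0,0,0],1],[[0,0,0],[0,0,0],1],[[0,0,0],[0,0,0],1]]'; python3 -m handwheel '[[[0,0,0],[0,0,0],1],[[0,0,0],[0,0,0],1]]';python3 lid3d.py
```

```text
time: 17.8
tool_pos: [0.4968, -0.0408, 0.1309]
ee_rot: [2.117, -0.005, 1.488]
wrist_force: [1.3, -0.1, 1.6]
width: 0.006
finger_force: 30.0
time: 18.0
tool_pos: [0.4967, -0.0408, 0.1308]
ee_rot: [2.117, -0.005, 1.488]
wrist_force: [1.3, -0.2, 1.5]
width: 0.006
finger_force: 30.0
wrist px 2874 mean [ -6.8  60.6 148.2] normal [0.51  0.011 0.86 ] tilt -30.7
 2-98% [-10.1  16.8 129.8] [ 23.9  97.5 151.4]
scene px 190 mean [  5.3   2.  143.6] normal [0.645 0.033 0.763] tilt -40.2
 2-98% [ -6.  -18.5 135.3] [ 17.4  23.8 151.9]
side px 421 mean [ 30.   59.9 128.4] normal [0.511 0.006 0.86 ] tilt -30.7
 2-98% [ -9.1  -1.2 109.4] [ 61.6  94.8 151. ]
```

The lid is pinched firmly: 6 mm opening at 30 N, about 33 mm of overlap. I'll work out the reach for the over-tilted placing.

```bash
python3 - <<'E'
from kin import *
q=[-.37,-.72,2.4,.5,.5,-.6]
def show(x,z,t):
    global q
    pos,Rt=pose(x,.04,z,t); r=ik(pos,Rt*R.from_euler('z',-np.pi/2),q); q=r[0]; print(x,round(z,3),t,pos.round(3),q.round(2),r[1].round(4),r[2].round(3))
for a in ((.022,.131,60),(.06,.18,50),(.09,.22,25),(.12,.24,0),(.17,.24,-15)): show(*a)
for t in (-20,-25,-30,-35,-40,-45):
    s,c=np.sin(np.radians(t)),np.cos(np.radians(t)); show(.166-.051*s,.112+.051*c,t)
E
```

```text
0.022 0.131 60 [ 0.497 -0.04   0.131] [-0.36 -0.75  2.47  0.56  0.44 -0.65] 0.0 0.0
0.06 0.18 50 [ 0.535 -0.044  0.18 ] [-0.28 -0.57  2.19  0.24  0.67 -0.31] 0.0 0.0
0.09 0.22 25 [ 0.565 -0.046  0.22 ] [-0.21 -0.22  1.69  0.05  1.24 -0.13] 0.0 0.0
0.12 0.24 0 [ 0.595 -0.049  0.24 ] [-0.18  0.19  1.18  0.    1.78 -0.08] 0.0 0.0
0.17 0.24 -15 [ 0.644 -0.054  0.24 ] [-0.16  0.54  0.73 -0.02  2.13 -0.08] 0.0 0.0
0.1834430273096091 0.16 -20 [ 0.658 -0.055  0.16 ] [-0.16  0.65  0.76 -0.03  2.08 -0.07] 0.0 0.0
0.18755353134877567 0.158 -25 [ 0.662 -0.055  0.158] [-0.16  0.74  0.63 -0.03  2.2  -0.08] 0.0 0.0
0.1915 0.156 -30 [ 0.666 -0.056  0.156] [-0.15  0.85  0.5  -0.04  2.32 -0.08] 0.0 0.0
0.19525239825390336 0.154 -35 [ 0.67  -0.056  0.154] [-0.15  0.96  0.34 -0.05  2.45 -0.09] 0.0 0.0
0.1987821680940135 0.151 -40 [ 0.673 -0.056  0.151] [-0.15  1.01  0.27 -0.06  2.5  -0.09] 0.0026 0.051
0.20206244584051392 0.148 -45 [ 0.676 -0.057  0.148] [-0.15  1.02  0.27 -0.06  2.51 -0.09] 0.0065 0.129
```

```bash
python3 -m handwheel '[[[0,0,0],[0,0,0.3],1],[[0,0,0],[0.2,-0.02,0.5],1],[[0.008,0.093,0],[0.25,-0.023,0.2],1],[[0.008,0.093,0],[0.25,-0.023,0.2],1],[[0.008,0.093,0],[0.25,-0.023,0.2],1]]'; python3 -m handwheel '[[[0.008,0.093,0],[0.25,-0.023,0.2],1],[[0.008,0.093,0],[0.25,-0.023,0.2],1],[[0.008,0.093,0],[0.25,-0.023,0.2],1],[[0.008,0.093,0],[0.25,-0.023,0.2],1],[[0,0,0],[0,0,0],1]]'; python3 lid3d.py
```

```text
time: 18.65
tool_pos: [0.543, -0.045, 0.1997]
ee_rot: [2.566, -0.005, 1.485]
wrist_force: [1.4, 0.2, 0.7]
width: 0.0058
finger_force: 30.0
time: 19.15
tool_pos: [0.5991, -0.0505, 0.2319]
ee_rot: [-3.125, -0.007, 1.482]
wrist_force: [-0.3, -0.6, -3.1]
width: 0.0054
finger_force: 30.0
wrist px 2836 mean [121.9  60.5 266.9] normal [-1.    -0.002  0.017] tilt 89.0
 2-98% [119.2  16.8 234.6] [124.6  97.6 269.4]Traceback (most recent call last):
  File "lid3d.py", line 14, in <module>
    if __name__=='__main__': lid3d('wrist'); lid3d('scene'); lid3d('side')
                                             ~~~~~^^^^^^^^^
  File "lid3d.py", line 10, in lid3d
    k,l,st,_=cv2.connectedComponentsWithStats(m); i=1+np.argmax(st[1:,4]); Q=S[l==i]
                                                      ~~~~~~~~~^^^^^^^^^^
    return _wrapfunc(a, 'argmax', axis=axis, out=out, **kwds)
    return bound(*args, **kwds)
ValueError: attempt to get argmax of an empty sequence
```

```bash
python3 -m handwheel '[[[0.008,0.083,0],[0.34,-0.03,-0.18],1],[[0.008,0.083,0],[0.34,-0.03,-0.18],1],[[0.008,0.083,0],[0.34,-0.03,-0.18],1],[[0.008,0.083,0],[0.34,-0.03,-0.18],1],[[0,0,0],[0,0,0],1]]'; python3 -m handwheel '[[[0,0,0],[0,0,-0.4],1],[[0,0,0],[0,0,-0.15],1],[[0,0,0],[0,0,0],1],[[0,0,0],[0,0,0],1]]'; python3 -c "
from bench import robot;print(robot.get_obs()['joint_positions'].round(3))"
```

```text
time: 19.75
tool_pos: [0.6632, -0.0562, 0.1834]
ee_rot: [-2.599, -0.01, 1.478]
wrist_force: [0.2, -0.4, -8.7]
width: 0.0061
finger_force: 30.0
time: 20.15
tool_pos: [0.6596, -0.0554, 0.183]
ee_rot: [-2.633, -0.008, 1.478]
wrist_force: [-0.8, 0.3, -0.8]
width: 0.0061
finger_force: 30.0
[-0.157  0.809  0.499 -0.033  2.341 -0.083]
```

```bash
python3 -m handwheel '[[[0,0,0],[0.1,-0.01,-0.3],1],[[0,0,0],[0,0,0],1],[[0,0,0],[0,0,0],1]]';  python3 -c "
from bench import robot;print(robot.get_obs()['joint_positions'].round(3))"
```

```text
time: 20.45
tool_pos: [0.6653, -0.056, 0.1622]
ee_rot: [-2.626, -0.009, 1.478]
wrist_force: [-0.9, -0.1, -1.1]
width: 0.0061
finger_force: 30.0
[-0.156  0.833  0.503 -0.032  2.321 -0.082]
```

```bash
for i in 1 2 3; do python3 -m handwheel '[[[0,0,0],[0,0,-0.05],1],[[0,0,0],[0,0,0],1]]' | sed -n '2p;4p'; done
```

```text
tool_pos: [0.6656, -0.0561, 0.1597]
wrist_force: [-0.1, -0.1, -1.3]
tool_pos: [0.6657, -0.0562, 0.1593]
wrist_force: [0.5, -0.3, 4.1]
tool_pos: [0.6656, -0.0562, 0.1592]
wrist_force: [1.1, -1.0, 11.2]
```

The lid's lower edge rests on the cork, leaning back about 30° past vertical. I'll unload it, open so it leans on the far finger, then raise clear so it falls flat.

```bash
python3 -m handwheel '[[[0,0,0],[0,0,0.03],1],[[0,0,0],[0,0,0],0.85],[[0,0,0],[0,0,0],0.6],[[0,0,0],[0,0,0],0.3],[[0,0,0],[0,0,0],0]]'; python3 -m handwheel '[[[0,0,0],[0,0,0],0],[[0,0,0],[0,0,0],0],[[0,0,0],[0,0,0],0]]'; python3 -c "
from lid3d import *
lid3d('wrist');lid3d('scene')"
```

```text
time: 21.55
tool_pos: [0.6655, -0.056, 0.1557]
ee_rot: [-2.625, -0.009, 1.478]
wrist_force: [0.1, 0.6, -0.9]
width: 0.0345
finger_force: 0.1
time: 21.85
tool_pos: [0.6657, -0.0561, 0.1564]
ee_rot: [-2.627, -0.009, 1.478]
wrist_force: [-0.6, -0.5, -0.8]
width: 0.0583
finger_force: 0.1
wrist px 15425 mean [207.3  51.8 155.1] normal [-0.684 -0.001  0.73 ] tilt 43.1
 2-98% [168.3 -10.8 118.9] [232.1  97.1 175.2]
scene px 30 mean [226.1  16.7 168.1] normal [-0.65  -0.378  0.66 ] tilt 44.6
 2-98% [218.7   9.9 161.1] [232.9  23.1 173.7]
```

```bash
python3 -m handwheel '[[[0,0,0],[0,0,0],0],[[0,0,0],[0,0,0],0],[[0,0,0],[0,0,0],0],[[0,0,0],[0,0,0],0]]'; python3 -c "
from lid3d import *
lid3d('wrist')"; python3 -m handwheel '[[[0,0,0],[0,0,0.2],0],[[0,0,0],[0,0,0.3],0],[[0,0,0],[0,0,0.3],0],[[0,0,0],[0,0,0.4],0],[[0,0,0],[0,0,0],0]]';python3 -c "
from lid3d import *
lid3d('wrist')"
```

```text
time: 22.35
tool_pos: [0.6656, -0.0561, 0.1566]
ee_rot: [-2.627, -0.009, 1.478]
wrist_force: [0.3, -0.9, 0.0]
width: 0.0937
finger_force: 0.1
wrist px 22696 mean [212.9  49.3 143.9] normal [-0.528 -0.005  0.849] tilt 31.9
 2-98% [169.2 -13.1 118. ] [243.4  96.7 160.3]
time: 22.9
tool_pos: [0.6664, -0.0562, 0.2208]
ee_rot: [-2.634, -0.008, 1.478]
wrist_force: [0.0, -0.9, 0.2]
width: 0.094
finger_force: 0.0
wrist px 18165 mean [216.3  49.  114.5] normal [-0.008  0.005  1.   ] tilt 0.5
 2-98% [171.2 -17.4 112.6] [256.4  96.6 115.7]
```

The lid is flat on the cork, x about 170 to 258 mm. I'll move clear, check from the scene camera and hand in.

```bash
python3 -m handwheel '[[[0,0,0],[-0.4,0,0.5],0],[[-0.008,-0.09,0],[-0.6,0,0.4],0],[[-0.008,-0.09,0],[-0.8,0,0.2],0],[[-0.008,-0.09,0],[-0.8,0,0],0],[[0,0,0],[-0.5,0,0],0]]'; python3 -m handwheel '[[[0,0,0],[-0.6,0,0],0],[[0,0,0],[0,0,0],0]]'; python3 -c "
from lid3d import *
from meas import *
lid3d('scene');lid3d('side');meas('scene',.116)
for q in ('sander','offcut'): print(q,robot.boxes_of(q,'scene')[:1],robot.boxes_of(q,'side')[:1])"
```

```text
time: 23.45
tool_pos: [0.524, -0.0557, 0.2689]
ee_rot: [-2.982, -0.01, 1.482]
wrist_force: [0.2, -0.6, 0.2]
width: 0.094
finger_force: 0.0
time: 23.65
tool_pos: [0.4969, -0.0564, 0.2689]
ee_rot: [-2.981, -0.01, 1.482]
wrist_force: [0.7, -0.4, 0.3]
width: 0.0941
finger_force: 0.0
scene px 1836 mean [220.4  32.8 114.8] normal [0.004 0.011 1.   ] tilt -0.2
 2-98% [179.6 -22.5 110.7] [256.8  89.6 119. ]
side px 69 mean [229.3   3.8 115.9] normal [-0.033 -0.042  0.999] tilt 1.9
 2-98% [217.2 -12.  113.2] [243.3  23.2 119. ]
[389 300  15  18 144]
[238.6  68.2] [29.  38.8] 56.78933334350586 [[214.0, 67.0], [247.0, 45.0], [263.0, 70.0], [230.0, 91.0]]
sander [{'bbox': [347.8, 216.6, 385.3, 248.8], 'p': 0.59}] [{'bbox': [242.7, 163.6, 300.1, 200.4], 'p': 0.61}]
offcut [{'bbox': [244.6, 298.2, 275.4, 328.1], 'p': 0.61}] [{'bbox': [351.0, 160.5, 375.6, 178.1], 'p': 0.77}]
```

```bash
python3 -c "
from bench import robot; print(robot.close_job())"
```

```text
the job is handed in; nothing more can be done
None
```

The lid is turned over and flat on the cork pad, about 175–260 mm back from the stand's front edge so no edge sticks out, the bystanders I checked (sander and offcut) are where they were, and the job is handed in; the hand-in call returned no verdict.

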